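# Sweep the offcuts into the counterweighted scrap box

## Task

Clear the deburring stand: swing the scrap box's counterweighted lid up past its balance point so that it stays open by itself, then slide both aluminium offcuts (the chunky block and the channel piece) across the deck and over its edge into the scrap box, without lifting them. Leave the oil stone where it lies on the deck, and leave the lid standing open.

Things in the scene. Friction and masses are not known exactly. Their poses are not given: they have to be found in the camera images.
- stand: Fixed sheet-metal stand: a raised flat deck, open toward the robot, with a grey scrap box joined to its far side. Origin at bench level below the middle of the edge between deck and box. Axes: z up, y from deck to box (away from the robot), x along that edge, to the robot's right. Deck top: z = 90 mm, y = -165 to 0, x = -125 to 125 mm; rims 10 mm high, 4 mm wide along its two x sides only.
- deck_edge (a point): Middle of the deck's edge above the box, at the height of the deck's top; axes as the stand's. Obstacles left of the stand, fixed to the bench: a thin black post 720 mm high, 380 mm ahead of the robot's base axis and 75 mm to its right, and a lamp's double bar 700 mm high, 300 to 350 mm ahead and 20 to 90 mm to the left. Keep arm and elbow clear; leaning the tool, wrist toward the robot, helps.
- lid (a joint): Lid angle, rad: 0 shut (level, covering the box 1 mm above deck height, so nothing slid along the deck gets in), grows as the free edge next to the deck rises, stop at 1.75. A weight bar on two arms beyond the hinge: below about 0.35 it falls shut, above it falls open to the stop and stays. Lifting takes about 1 N at the handle. 0.7 kg in all.
- lid_hinge (a point): Middle of the lid's hinge axis, which runs along the stand's x, 158 mm from the deck's edge at the box's far side, 93 mm above the bench.
- lid_handle (a point): Middle of the lid's handle, a round steel bar 10 mm thick, 90 mm long, parallel to the hinge, its axis 34 mm above the lid's top, on a post at each end; on the shut lid it lies 120 mm from the hinge axis toward the deck and 36 mm above it, 30 mm to the right of the lid's middle (stand's x). Moves with the lid; axes are the lid's (x along the bar).
- offcut_block: Chunky aluminium offcut, loose: foot plate 92 mm (its x) by 74 mm (its y) and 4 mm thick with a tapered block on it, 55 mm high in all, 0.46 kg. Origin at the centre of its underside, z up. Lies flat on the deck, its x axis roughly along the stand's y.
- block_mid (a point): Point inside the block offcut, 25 mm above the centre of its underside.
- offcut_channel: Aluminium U-channel offcut, loose: 45 mm wide (its x), 90 mm long (its y), 32 mm high, walls 4 mm, open side up, 0.15 kg. Origin at the centre of its underside, z up. Lies on the deck, its y axis roughly along the stand's y.
- channel_mid (a point): Point inside the channel offcut, 14 mm above the centre of its underside.
- oil_stone: Brown oil stone, a plain oblong block 25 mm (its x) by 75 mm (its y) by 14 mm high, loose, 0.14 kg, on the right part of the deck, roughly along the stand's y. Origin at the centre of its underside. To be left alone. To its left, side by side, lie the two offcuts, in either order, centres about 80 mm apart along the stand's x; the stone is about 75 mm from the nearer one.
- box_floor (a point): Centre of the scrap box's inner floor, 5 mm above the bench, 78 mm beyond the deck's edge; axes as the stand's. Inside, the box spans 151 mm from the deck's edge to its outer wall (stand's y) and 242 mm along x; its walls reach 86 mm above the bench.

How it is judged (in metres and radians):
On the way:
1. the lid stands open at its stop while both offcuts are still on the deck (value of joint lid above 1.5 rad and z of each of block_mid, channel_mid in the frame of stand above 0.095 m), for 0.2 s.
At the end, for the whole second after the job is handed in: The lid stands open (beyond 1.5 rad), both offcuts lie at rest inside the scrap box with their mid points below its mouth (less than 85 mm above the bench), and the oil stone lies within 20 mm of where it was (value of joint lid above 1.5 rad and y of block_mid in the frame of stand between 0 and 0.155 m and x of block_mid in the frame of stand between -0.125 and 0.125 m and z of each of block_mid, channel_mid in the frame of stand below 0.085 m and y of channel_mid in the frame of stand between 0 and 0.155 m and x of channel_mid in the frame of stand between -0.125 and 0.125 m and linear speed of each of offcut_block, offcut_channel below 0.02 m/s and distance of oil_stone from where it was at the start of the episode below 0.02 m); the robot touches nothing.
It fails at once if the block offcut is lifted (more than 40 mm above its place on the deck) (z of block_mid in the frame of stand above 0.155 m).
It fails at once if the channel offcut is lifted (more than 40 mm above its place on the deck) (z of channel_mid in the frame of stand above 0.144 m).
It fails at once if the oil stone is shoved more than 20 mm from its place (distance of oil_stone from where it was at the start of the episode above 0.02 m).
It also fails if it takes over 51 s, if anything falls off the work surface, if the arm or the gripper's body presses on something with over 40 N, if the wrist force passes 120 N, or if a joint passes its speed limit or range.

## Robot

A 7-joint arm with a two-finger parallel gripper is mounted at the origin on a cart in front of the work surface, level with it; the furniture and walls round the work are solid. World frame = base frame: x ahead of the robot, y to its left, z up, the work surface at z = 0. Lengths are in mm, angles in rad, forces in N, time in s.
With the tool pointing down it reaches from about 400 to 875 mm from the base axis. Payload 19.3 kg.
Tool frame: the origin (TCP) lies at the very end of the fingers, on their centre line; the grasp point (between the pads) lies 19 mm behind it (grip_point_offset is the z of the grasp point in the tool frame, in mm); z points along the fingers, x is the direction in which the jaws open and shut, and the axes are right-handed (so a half turn about z gives the same grasp; the last joint's range is limited). The gripper opens to 85 mm and grips with 20 to 120 N. Pads are 22 mm wide; open, the fingers measure 114 mm over their backs; the gripper's body (76 mm by 85 mm) begins 54 mm behind the grasp point. The pads swing forward as they close: fully open they stand 13 mm farther back than shut.
Start: joints at [1.199, 0.521, -0.036, 1.599, 0.021, 1.021, -0.113], TCP at [185.746, -596.752, 231.291] pointing down, gripper open.
Joint ranges: [-2.91, 2.91], [-0.3, 2.13], [-1.5, 1.42], [0.17, 2.43], [-1.26, 4.41], [0.16, 1.93], [-2.52, 2.52]. Speed limits (rad/s): [1.89, 1.89, 2.39, 2.39, 3.01, 3.01, 3.01].

## Interface

Orientations are given as a 3x3 rotation matrix whose columns are the frame's x, y, z axes.
In Python, from workcell import movep, movel, goto_joints, open_gripper, clamp, wait, inverse_kinematics, read_state, camera, PlanningError, finish_job, grip_point_offset gives the robot as it stands. Calls block until the motion is done:
- movep(position, orientation): joint-space move of the TCP to a pose.
- movel(position, frame=None, max_speed=150, guard=None): straight line of the TCP; frame=None keeps the orientation; max_speed is the mean speed in mm/s. With guard (N) it stops when the force on the tool has changed by that much, and returns True; else False.
- goto_joints(angles): joint-space move.
- open_gripper() and clamp(): open the fingers fully, or close them until they stop; the grip force is fixed at half the most.
- wait(seconds).
- inverse_kinematics(position, orientation): joint angles nearest the present ones, or None.
- read_state(): the state.
- camera(name): name is "scene" or "top" or "wrist"; returns a dict with "image" (420x560x3 uint8, blue, green, red), "range_z" (420x560 float32, mm along the optical axis (not along the pixel's ray), 0 where there is no reading), "fx", "fy", "cx", "cy" (pixels), "cam_to_world" (4x4, takes a point from camera to world coordinates). Camera axes: x right, y up, looking along -z (the intrinsics and any distortion apply to the point x, -y, -z); pixel columns grow to the right and rows downward; lengths in mm; the calibration is good to about 2 mm. A picture is of the moment at which its call begins.
A pose or a line that the arm cannot do raises PlanningError and nothing moves.
- finish_job(): hands the job in, once; it reports no verdict.
The state is a dict: "time": time; "qpos": joint angles; "qvel": joint speeds; "joint_efforts": joint torques, N m; "eef_pos": TCP position; "tool_rot": TCP orientation; "ft_force": force on the tool from outside, world axes, zero at the start; "torque": the same for the moment, N m; "finger_gap": finger opening in mm.
Only numpy, scipy, OpenCV 4.12 (cv2) and the standard library are available. Lean on these libraries where they do the work, as an engineer would, in place of code of your own. Each camera call takes 0.05 s, during which the arm holds its last target.

## Working session

There is one attempt and no reset: what is moved stays moved. The work goes in short steps, each a Python script; the robot and the scene stay as the last script left them, time stands still between calls to the robot, and variables do not carry over. Pictures are saved under pics/ and viewed, and the job is handed in when it is done.

```bash
ls; mkdir -p pics; cat > h.py <<'E'
import numpy as np, cv2
from workcell import *
def snap(n,f):
    c=camera(n); cv2.imwrite('pics/'+f,c['image']); np.savez('pics/'+f+'.npz',**{k:np.array(v) for k,v in c.items()}); return c
E
python3 - <<'E'
from h import *
for n in('scene','top','wrist'):
    c=snap(n,n+'0.png'); print(n,c['fx'],c['fy'],c['cx'],c['cy'],[k for k in c]); print(np.round(c['cam_to_world'],3)); print((c['range_z']>0).mean())
s=read_state(); print(s)
E
```

```text
pics
scene 382.3692054961687 382.3692054961687 287.0077467076077 211.89235085059852 ['image', 'range_z', 'fx', 'fy', 'cx', 'cy', 'cam_to_world']
[[ 8.98000e-01 -2.73000e-01  3.44000e-01  8.21497e+02]
 [ 4.39000e-01  5.90000e-01 -6.77000e-01 -9.32810e+02]
 [-1.90000e-02  7.60000e-01  6.50000e-01  6.70272e+02]
 [ 0.00000e+00  0.00000e+00  0.00000e+00  1.00000e+00]]
0.996016156462585
top 501.1841852187717 501.1841852187717 277.77962526301735 210.4346393895647 ['image', 'range_z', 'fx', 'fy', 'cx', 'cy', 'cam_to_world']
[[-1.20000e-02  9.97000e-01 -7.70000e-02  4.73322e+02]
 [-1.00000e+00 -1.40000e-02 -1.80000e-02 -3.64579e+02]
 [-1.90000e-02  7.60000e-02  9.97000e-01  9.72772e+02]
 [ 0.00000e+00  0.00000e+00  0.00000e+00  1.00000e+00]]
0.9957525510204082
wrist 352.39929359638194 352.39929359638194 284.68130282868316 209.4520732237432 ['image', 'range_z', 'fx', 'fy', 'cx', 'cy', 'cam_to_world']
[[ 2.98000e-01  9.10000e-01  2.88000e-01  2.60358e+02]
 [-9.55000e-01  2.84000e-01  8.80000e-02 -5.73969e+02]
 [-2.00000e-03 -3.01000e-01  9.54000e-01  3.74361e+02]
 [ 0.00000e+00  0.00000e+00  0.00000e+00  1.00000e+00]]
0.996109693877551
{'time': 0.15, 'qpos': array([ 1.19878139,  0.52185709, -0.03632845,  1.59988687,  0.02121051,
        1.0210964 , -0.11276735]), 'qvel': array([ 0.00139025, -0.00183908,  0.00028696, -0.00012836,  0.0008262 ,
        0.00120127, -0.00122109]), 'joint_efforts': array([-4.60537613e-04, -9.27394581e+01,  1.97983257e+00, -3.70045209e+01,
        1.78971409e-02,  6.53149720e-03, -6.94364007e-05]), 'eef_pos': array([ 185.67533234, -596.51134383,  230.86689022]), 'tool_rot': array([[ 2.97279132e-01, -9.54790561e-01, -3.19249418e-04],
       [-9.54790227e-01, -2.97279296e-01,  8.01158368e-04],
       [-8.59844690e-04,  6.66485602e-05, -9.99999628e-01]]), 'ft_force': array([-0.21410153, -0.26749756, -0.46130339]), 'torque': array([-0.01725009, -0.04232216,  0.02358849]), 'finger_gap': 85.1956661269968}
```

View pics/top0.png

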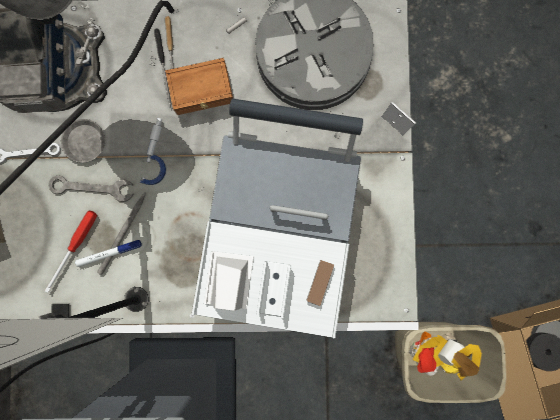

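View pics/scene0.png

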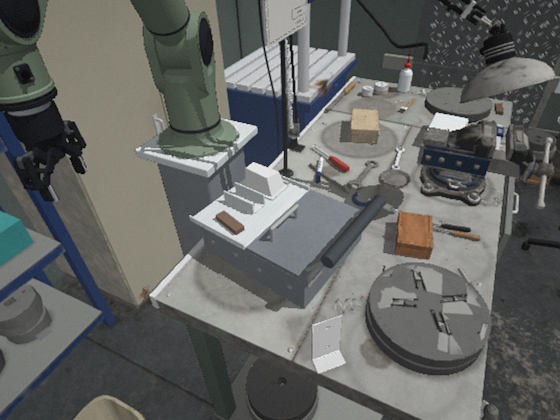

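The top view shows the deck at about (193–347, 221–337) with the block at (230,282), the channel at (275,290) and the stone at (320,283). The handle is at (300,213), and the lid is shut. Next I'll measure these positions.

```bash
cat >> h.py <<'E'
def pix2w(c,u,v,z=None):
    """ray through pixel; intersect plane z, or use depth"""
    M=np.array(c['cam_to_world']); 
    d=np.array([(u-c['cx'])/c['fx'],-(v-c['cy'])/c['fy'],-1.0])
    if z is None: return (M@np.r_[d*float(c['range_z'][int(round(v)),int(round(u))]),1])[:3]
    dw=M[:3,:3]@d; o=M[:3,3]; return o+dw*(z-o[2])/dw[2]
def load(f):
    d=np.load('pics/'+f+'.npz'); return {k:d[k] for k in d.files}
def cloud(c):
    M=np.array(c['cam_to_world']); v,u=np.mgrid[0:420,0:560]; r=c['range_z']
    P=np.stack([(u-c['cx'])/c['fx']*r,-(v-c['cy'])/c['fy']*r,-r],-1)
    return P@M[:3,:3].T+M[:3,3]
E
python3 - <<'E'
from h import *
c=load('top0.png'); P=cloud(c)
for u,v in [(209,221),(347,241),(193,316),(335,337),(230,282),(275,290),(320,283),(300,213),(280,180),(240,230),(300,310)]: print((u,v),np.round(P[v,u],1))
z=P[...,2]; im=c['image'].astype(int)
roi=np.zeros(z.shape,bool); roi[140:345,185:370]=1
deck=(roi&(abs(z-90)<3)&(im.min(2)>200)).astype(np.uint8)
# deck outline incl. things on it: white or high
for nm,m in [('deck+objs',roi&(z>85)&(z<150)&((im.min(2)>195)))]:
    n,l,s,_=cv2.connectedComponentsWithStats(m.astype(np.uint8)); i=1+s[1:,4].argmax()
    print(nm,s[i]); 
    cs,_=cv2.findContours((l==i).astype(np.uint8),0,2); k=max(cs,key=cv2.contourArea); box=cv2.boxPoints(cv2.minAreaRect(k)); print(box); print(np.round([pix2w(c,u,v,90) for u,v in box],1))
br=(roi&(im[...,2]-im[...,0]>40)&(z>95)&(z<112)).astype(np.uint8)
cs,_=cv2.findContours(br,0,2);k=max(cs,key=cv2.contourArea);box=cv2.boxPoints(cv2.minAreaRect(k)); print('stone',np.round([pix2w(c,u,v,104) for u,v in box],1))
o=cv2.resize(c['image'][140:345,180:370],None,fx=3,fy=2.9,interpolation=cv2.INTER_CUBIC); cv2.imwrite('pics/z0.png',o)
zz=np.clip((z-80)*2.5,0,255).astype(np.uint8); cv2.imwrite('pics/zd0.png',cv2.resize(zz[140:345,180:370],None,fx=3,fy=2.9))
E
```

```text
(209, 221) [ 523.9 -227.7   93.2]
(347, 241) [ 485.8 -470.5   83.8]
(193, 316) [ 346.8 -181.9   -0.4]
(335, 337) [ 158.  -530.8 -845.8]
(230, 282) [ 419.9 -269.6  140.9]
(275, 290) [ 402.4 -342.6   95.9]
(320, 283) [ 414.  -420.3  102.9]
(300, 213) [ 533.  -387.   133.1]
(280, 180) [ 594.7 -353.7   94.4]
(240, 230) [ 507.5 -281.9   89.6]
(300, 310) [ 367.  -385.5   90.2]
deck+objs [  197   222   152   116 10335]
[[195.10345 314.88452]
 [210.11359 221.29181]
 [349.05865 243.57544]
 [334.04852 337.16815]]
[[ 360.4 -202.5   90. ]
 [ 523.6 -229.1   90. ]
 [ 481.2 -473.3   90. ]
 [ 320.  -443.6   90. ]]
stone [[ 384.4 -396.3  104. ]
 [ 453.9 -421.8  104. ]
 [ 446.  -444.   104. ]
 [ 376.5 -418.4  104. ]]
```

View pics/z0.png

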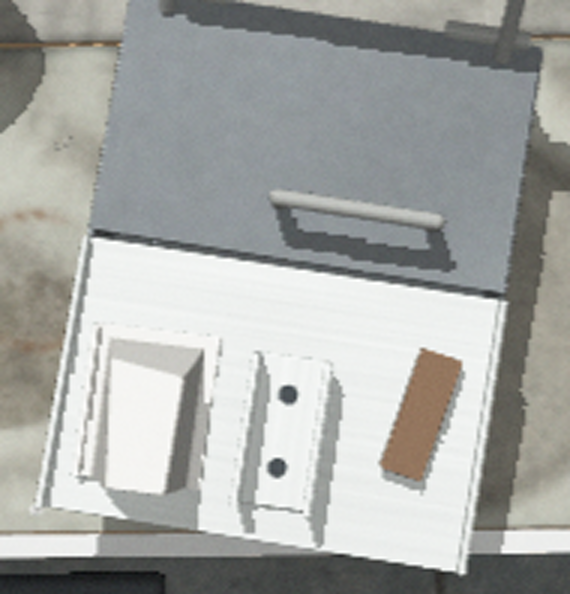

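View pics/zd0.png

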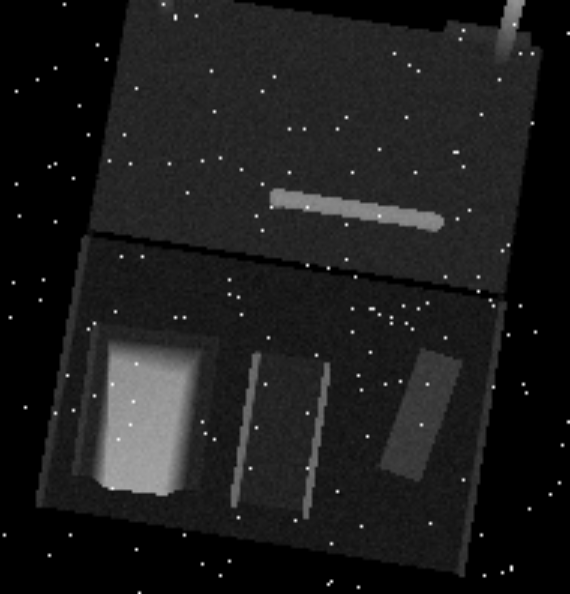

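```bash
cat >> h.py <<'E'
E0=np.array([502.4,-351.2,0]); sx=np.array([-.171,-.9853,0]); sx/=np.linalg.norm(sx); sy=np.array([-sx[1],sx[0],0])
sz=np.array([0,0,1.])
S=np.stack([sx,sy,sz],1)
def w2s(p): return (np.asarray(p)-E0)@S
def s2w(p): return S@np.asarray(p,float)+E0
def Rlean(a,jaw):   # tool z tips forward by a from vertical; jaw 'x' or 'y' (stand axis)
    tz=np.sin(a)*sy-np.cos(a)*sz; t=np.cos(a)*sy+np.sin(a)*sz
    X={'x':sx,'y':t}[jaw]; 
    return np.stack([X,np.cross(tz,X),tz],1)
E
python3 - <<'E'
from h import *
for f in('top0.png','scene0.png'):
    c=load(f); Q=w2s(cloud(c)); im=c['image'].astype(int)
    b=lambda lo,hi,x0,x1,y0,y1:(Q[...,2]>lo)&(Q[...,2]<hi)&(Q[...,0]>x0)&(Q[...,0]<x1)&(Q[...,1]>y0)&(Q[...,1]<y1)
    def st(n,m):
        p=Q[m]
        if len(p)<5: print(n,len(p));return
        r=cv2.minAreaRect(p[:,:2].astype(np.float32)); print(f,n,len(p),'lo',np.round(np.percentile(p,1,0),1),'hi',np.round(np.percentile(p,99,0),1),'rect',np.round(r[0],1),np.round(r[1],1),round(r[2],1))
    st('handle',b(123,140,-30,90,20,60))
    st('rimL',b(95,104,-132,-119,-165,-20)); st('rimR',b(95,104,115,132,-165,-20))
    st('chanwalls',b(112,128,-40,40,-165,-15))
    st('blocktop',b(138,150,-120,-30,-165,-10))
    st('blockmid',b(105,150,-120,-35,-165,-10))
    st('stone',b(97,110,30,118,-165,-10)); st('lid',b(86,99,-125,125,0,150)); st('deck',b(86,93,-119,119,-160,-6))
E
```

```text
top0.png handle 341 lo [-20.6  33.2 128.5] hi [ 74.2  42.9 137.2] rect [27.1 38.1] [10.1 97.5] 89.9
top0.png rimL 215 lo [-128.  -161.6   95.7] hi [-123.7  -22.1  102.7] rect [-126.   -92.2] [  4.8 141.7] 0.1
top0.png rimR 217 lo [ 117.7 -163.2   95.5] hi [121.9 -22.5 103. ] rect [119.  -92.2] [143.1   6.4] 89.5
top0.png chanwalls 266 lo [ -17.  -141.8  114.5] hi [ 28.2 -54.1 124.9] rect [  5.5 -97.9] [44.9 89.6] 0.9
top0.png blocktop 886 lo [ -90.9 -139.1  138.1] hi [-51.8 -71.6 146.2] rect [ -71.6 -104.7] [41.  72.1] 0.7
top0.png blockmid 1461 lo [ -97.1 -139.   106.1] hi [-47.  -60.8 146. ] rect [-72.6 -99.9] [52.1 81. ] 2.6
top0.png stone 669 lo [  66.  -114.4   98. ] hi [117.9 -37.1 106.8] rect [ 91.1 -82.4] [140.   53.9] 90.0
top0.png lid 10993 lo [-122.5    5.3   91.3] hi [117.9 148.4  98.4] rect [-1.6 75. ] [150.  246.7] 90.0
top0.png deck 7840 lo [-117.4 -159.    86.5] hi [116.6  -7.1  92.9] rect [ -0.3 -83. ] [237.3 154. ] 0.0
scene0.png handle 183 lo [-17.6  35.4 123.8] hi [ 76.8  44.8 135.6] rect [29.1 39.9] [97.5 10.2] 0.4
scene0.png rimL 52 lo [-127.7  -82.6   95.1] hi [-122.5  -21.4  102.1] rect [-125.4  -52.5] [ 5.6 62.4] 1.2
scene0.png rimR 141 lo [ 117.5 -159.3   95.1] hi [123.1 -20.8 103.3] rect [120.  -90.2] [140.2   6.4] 89.5
scene0.png chanwalls 267 lo [ -17.  -140.   112.2] hi [ 29.3 -51.2 124.1] rect [  6.  -95.9] [89.5 49.7] 90.0
scene0.png blocktop 270 lo [ -90.9 -137.2  138.2] hi [-50.4 -70.7 145.6] rect [ -71.2 -103.1] [71.5 43.1] 89.8
scene0.png blockmid 739 lo [ -95.5 -136.6  105.8] hi [-46.8 -59.1 145.1] rect [-71.6 -97.8] [51.9 81.5] 2.7
scene0.png stone 307 lo [  66.2 -110.6   97.5] hi [117.5 -35.2 105.9] rect [ 91.2 -80.3] [125.7  53.7] 89.7
scene0.png lid 4887 lo [-121.2    1.3   87.2] hi [120.4 148.3  97.6] rect [-0.9 75. ] [248.2 150. ] 0.0
scene0.png deck 2144 lo [-113. -159.   88.] hi [110.1  -6.8  92.7] rect [ -3.5 -83. ] [230.4 153.9] 0.0
```

```bash
sed -i 's/^S=np.stack/E0=E0-3*sx\nS=np.stack/' h.py
python3 - <<'E'
from h import *
c=load('top0.png'); Q=w2s(cloud(c)); 
s=Q[(Q[...,0]>-118)&(Q[...,0]<-25)&(Q[...,1]>-160)&(Q[...,1]<-40)]
for y in range(-156,-40,4):
    p=s[(abs(s[:,1]-y)<2)]; q=p[(abs(p[:,0]+69)<15)]; h=p[p[:,2]>92.3]; print(y,'z mid',np.round(np.median(q[:,2]),1), 'x range high',np.round(np.percentile(h[:,0],[3,97]),1) if len(h)>5 else '',len(h))
s0=Q[(Q[...,2]>98)&(Q[...,2]<108)&(Q[...,0]>60)&(Q[...,0]<117)&(Q[...,1]>-140)&(Q[...,1]<-15)]
print(cv2.minAreaRect(s0[:,:2].astype(np.float32)))
# IK checks
read_state()
q0=read_state()['qpos']
for a in(0,20,35):
  for nm,p,j in [('h',(30,38,170),'y'),('h2',(30,38+60,230),'y'),('pb',(-69,-165,110),'x'),('pb2',(-69,30,110),'x'),('ch',(8.5,-97,150),'x'),('ch2',(8.5,50,110),'x')]:
    for sg in (1,-1):
      R=Rlean(np.radians(a),j); R=R@np.diag([sg,sg,1])
      q=inverse_kinematics(s2w(p),R); print(a,nm,sg,None if q is None else np.round(q,2))
E
```

```text
-156 z mid 89.8 x range high [-108.2  -32.7] 10
-152 z mid 89.9 x range high [-103.6  -27.5] 9
-148 z mid 89.7 x range high [-104.7  -46.6] 6
-144 z mid nan x range high  4
-140 z mid 144.4 x range high [-105.1  -34.4] 58
-136 z mid 144.0 x range high [-106.8  -35.4] 104
-132 z mid 143.8 x range high [-103.9  -36. ] 97
-128 z mid 143.7 x range high [-104.7  -36.5] 101
-124 z mid 143.2 x range high [-106.9  -37.2] 102
-120 z mid 143.0 x range high [-104.5  -36.3] 104
-116 z mid 142.5 x range high [-104.6  -37. ] 101
-112 z mid 142.1 x range high [-106.7  -36. ] 102
-108 z mid 141.2 x range high [-106.2  -36.4] 106
-104 z mid 141.8 x range high [-105.   -37.2] 92
-100 z mid 141.0 x range high [-105.6  -37.6] 101
-96 z mid 140.7 x range high [-106.7  -37. ] 102
-92 z mid 140.6 x range high [-105.2  -35.6] 102
-88 z mid 140.3 x range high [-106.4  -36.5] 99
-84 z mid 139.4 x range high [-107.8  -36.8] 111
-80 z mid 139.2 x range high [-105.3  -37.2] 100
-76 z mid 138.4 x range high [-106.1  -38.4] 96
-72 z mid 138.3 x range high [-107.3  -38.7] 104
-68 z mid 130.3 x range high [-106.5  -
[... 1535 characters left out ...]
1.62]
20 ch2 1 [ 0.64  0.61 -0.1   1.88 -0.21  0.33 -0.99]
20 ch2 -1 [ 1.02  0.69 -0.66  1.86  0.68  0.45  1.37]
35 h 1 [ 1.32  0.65 -0.89  2.01  1.06  0.23 -0.48]
35 h -1 [ 0.83  0.51 -0.21  2.03 -1.19  0.19 -1.5 ]
35 h2 1 [ 1.    0.52 -0.53  1.85  0.02  0.27  0.42]
35 h2 -1 [ 0.57  0.47  0.06  1.87 -0.89  0.36 -1.92]
35 pb 1 None
35 pb -1 None
35 pb2 1 [ 0.83  0.59 -0.45  2.19  2.88  0.18  2.19]
35 pb2 -1 [ 1.37  0.95 -1.27  2.17  1.84  0.67  0.35]
35 ch 1 [ 1.18  0.44 -0.47  2.31  4.25  0.17  1.05]
35 ch -1 [ 1.74  0.73 -1.26  2.29  1.62  0.36  0.66]
35 ch2 1 [ 1.47  1.01 -1.28  2.03  1.68  0.63 -2.48]
35 ch2 -1 [ 1.36  0.86 -1.06  2.03  1.67  0.42  0.58]
  return _methods._mean(a, axis=axis, dtype=dtype,
  ret = ret.dtype.type(ret / rcount)
```

Stand, handle, block and channel positions agree between the two cameras. Next I grip the handle with the tool leaned 20° and swing the lid.

```bash
cat >> h.py <<'E'
def bar(th):
    f=np.arctan2(36,120)+th; return np.array([30,158-125.3*np.cos(f),93+125.3*np.sin(f)])
def rep(t=''):
    s=read_state(); print(t,'t',round(s['time'],2),'tcp_s',np.round(w2s(s['eef_pos']),1),'F',np.round(s['ft_force'],1),'gap',round(s['finger_gap'],1),'q',np.round(s['qpos'],2)); return s
def tzs(a): return np.array([0,np.sin(a),-np.cos(a)])
E
python3 - <<'E'
from h import *
a=np.radians(20); R=Rlean(a,'y'); tz=tzs(a)
b=bar(0); print(b)
movep(s2w(b-95*tz),R); rep('hover')
print(movel(s2w(b+14*tz),max_speed=150,guard=12)); rep('down')
snap('wrist','w1.png'); snap('scene','s1.png')
E
```

```text
[ 30.          37.98436646 129.00469006]
hover t 1.57 tcp_s [ 31.4   5.  218.2] F [-0.  -0.4  0.1] gap 85.3 q [ 0.96  0.44 -0.43  1.86  0.08  0.55  0.36]
False
down t 2.44 tcp_s [ 30.3  42.9 116.6] F [-0.4  0.2  0.3] gap 85.3 q [ 0.85  0.62 -0.34  1.86  0.16  0.37  0.29]
```

View pics/w1.png

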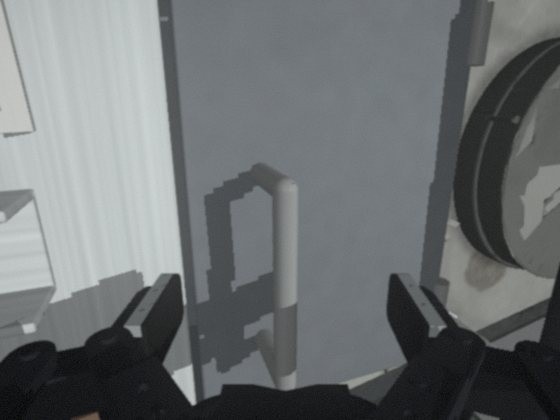

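View pics/s1.png

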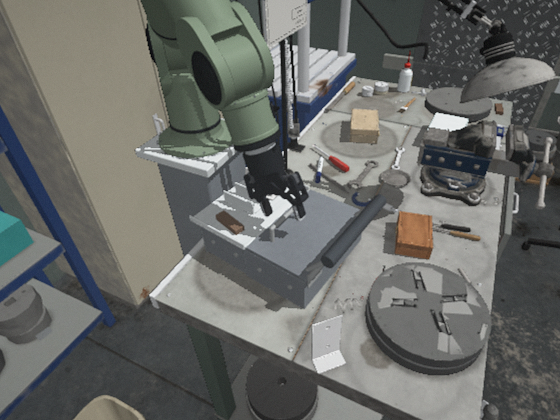

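The bar, at column 285, is centred between the pads at about 160 and 400. The arm is clear of the post. Clamp and swing.

```bash
python3 - <<'E'
from h import *
a=np.radians(20); tz=tzs(a)
clamp(); s=rep('clamped')
off=w2s(s['eef_pos'])-bar(0)
off=np.array([off[0],14*tz[1],14*tz[2]])
for th in (.15,.3,.45,.6,.75):
    movel(s2w(bar(th)+off),max_speed=120); s=rep(str(th))
    if np.linalg.norm(s['ft_force'])>40: break
snap('scene','s2.png')
E
```

```text
clamped t 3.24 tcp_s [ 30.   43.1 116.2] F [1.4 0.7 4.1] gap 7.8 q [ 0.85  0.62 -0.34  1.86  0.16  0.37  0.29]
0.15 t 3.55 tcp_s [ 30.   49.3 133.5] F [-0.3  0.2 -1.7] gap 7.6 q [ 0.85  0.61 -0.35  1.83  0.15  0.41  0.29]
0.3 t 3.86 tcp_s [ 30.   57.7 149.4] F [-8.9  2.2  3.6] gap 7.6 q [ 0.84  0.59 -0.36  1.8   0.14  0.46  0.28]
0.45 t 4.17 tcp_s [ 30.2  69.9 164.9] F [-10.3   4.   10.4] gap 7.5 q [ 0.83  0.59 -0.36  1.76  0.14  0.5   0.28]
0.6 t 4.47 tcp_s [ 30.2  83.6 178.4] F [-17.8   6.6  21.4] gap 7.1 q [ 0.82  0.59 -0.36  1.72  0.14  0.54  0.27]
0.75 t 4.78 tcp_s [ 30.5 100.  189. ] F [-6.7  1.7 12.7] gap 7.8 q [ 0.8   0.59 -0.36  1.68  0.13  0.58  0.27]
```

View pics/s2.png

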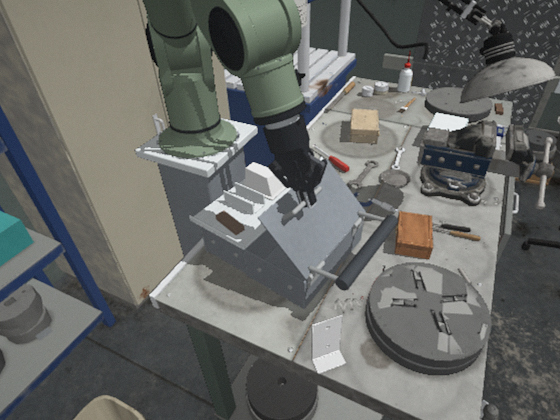

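The lid is held at about 0.75 rad, past its balance point. Release it and back out along the tool axis.

```bash
python3 - <<'E'
from h import *
a=np.radians(20); tz=tzs(a)
open_gripper(); s=rep('open')
movel(s2w(w2s(s['eef_pos'])-110*tz),max_speed=250); rep('back')
wait(0.6)
snap('scene','s3.png')
E
```

```text
open t 5.57 tcp_s [ 30.   99.5 188. ] F [ 0.7 -0.1  0.4] gap 85.4 q [ 0.8   0.59 -0.36  1.68  0.13  0.58  0.26]
back t 6.16 tcp_s [ 30.2  61.6 291.9] F [ 0.1  0.6 -0.3] gap 85.4 q [ 0.88  0.43 -0.41  1.66  0.07  0.75  0.32]
```

View pics/s3.png

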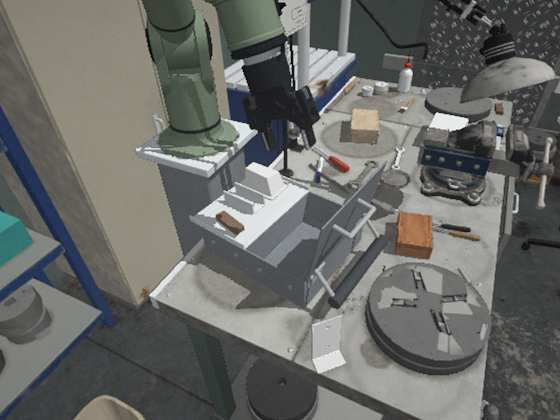

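The lid stands open at its stop and both offcuts are still on the deck. Next I push the block.

```bash
python3 - <<'E'
from h import *
a=np.radians(10); R=Rlean(a,'x')@np.diag([-1,-1,1])
for p in [(-70,-165,200),(-70,-165,100),(-70,5,100)]: print(np.round(inverse_kinematics(s2w(p),R),2))
clamp()
movep(s2w((-70,-165,190)),R); rep('pre')
print(movel(s2w((-70,-165,101)),max_speed=150,guard=10)); rep('down')
snap('scene','s4.png'); snap('wrist','w4.png')
E
```

```text
[ 1.25  0.27 -0.83  2.2   0.27  0.6   1.64]
[ 0.98  0.44 -0.56  2.3   0.56  0.34  1.37]
[ 0.84  0.63 -0.58  1.92  0.57  0.57  1.31]
pre t 8.8 tcp_s [ -69.7 -164.2  190.4] F [-0.  -0.1  0.7] gap 0.1 q [ 1.23  0.29 -0.81  2.21  0.3   0.58  1.61]
False
down t 9.54 tcp_s [ -70.1 -164.5  101.5] F [0.1 0.2 0. ] gap -0.2 q [ 1.    0.44 -0.58  2.3   0.57  0.35  1.36]
```

View pics/s4.png

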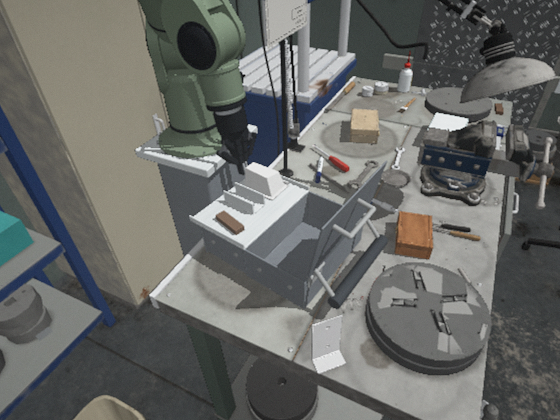

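View pics/w4.png

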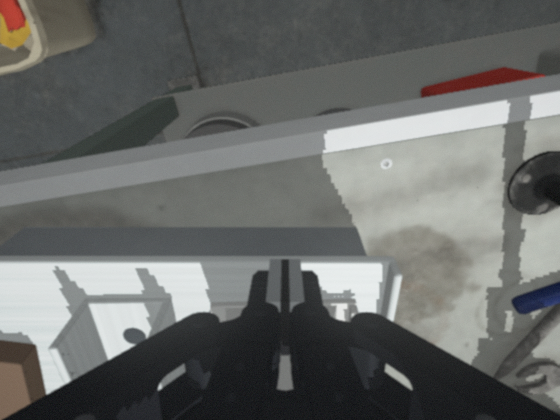

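The fingertips, at about (285,265) in the wrist view, are just behind the block. In the scene view the block is untouched and the arm is clear of the post. Push part-way and check the yaw.

```bash
python3 - <<'E'
from h import *
print(movel(s2w((-70,-90,101)),max_speed=90,guard=25)); rep('mid')
c=snap('top','t5.png')
E
```

```text
False
mid t 10.62 tcp_s [-70.  -90.1 101. ] F [ 0.5 -1.1  1. ] gap -0.2 q [ 0.92  0.52 -0.57  2.14  0.57  0.44  1.33]
```

View pics/t5.png

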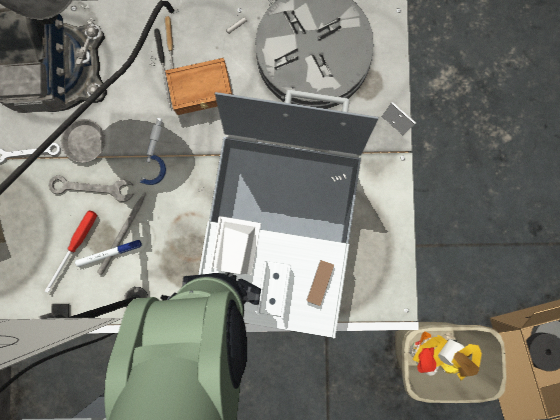

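The block is now at about (238,245), straight and starting over the edge. Push on.

```bash
python3 - <<'E'
from h import *
print(movel(s2w((-70,6,101)),max_speed=110,guard=25)); rep('over'); wait(.3)
snap('top','t6.png');snap('scene','s6.png')
E
```

```text
False
over t 11.7 tcp_s [-69.9   5.3 100.9] F [-0.6 -0.4 -0.6] gap -0.0 q [ 0.83  0.63 -0.57  1.92  0.56  0.56  1.32]
```

View pics/t6.png

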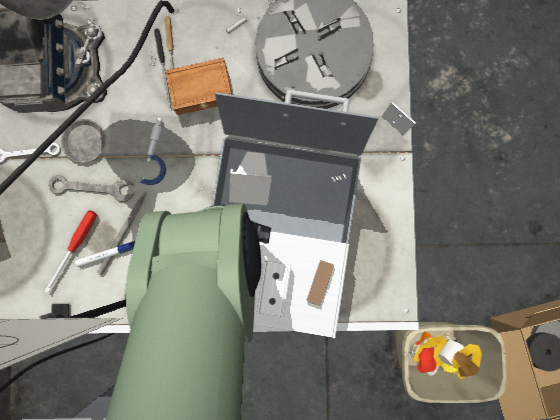

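View pics/s6.png

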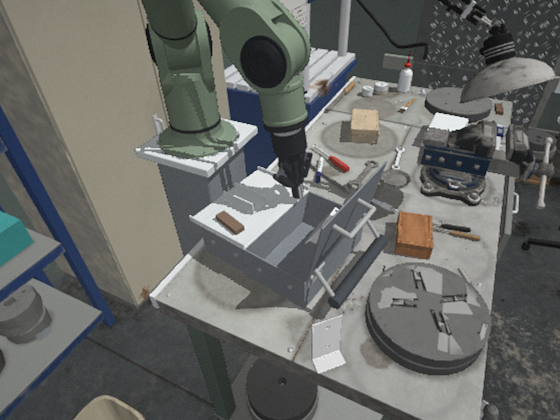

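The block has dropped in: tipped, with its underside visible at about (250,188). The channel and stone haven't moved. I'll retreat, check both, then approach the channel.

```bash
python3 - <<'E'
from h import *
a=np.radians(10); R=Rlean(a,'x')@np.diag([-1,-1,1])
movel(s2w((-70,-10,185)),max_speed=250); open_gripper()
movep(s2w((6,-92,185)),R); rep('pre')
c=snap('scene','s7.png'); Q=w2s(cloud(c)); 
b=lambda lo,hi,x0,x1,y0,y1:Q[(Q[...,2]>lo)&(Q[...,2]<hi)&(Q[...,0]>x0)&(Q[...,0]<x1)&(Q[...,1]>y0)&(Q[...,1]<y1)]
for n,p in [('chan',b(112,126,-40,50,-165,-15)),('stone',b(99,108,55,118,-140,-20)),('block',b(14,84,-119,115,6,145))]:
    r=cv2.minAreaRect(p[:,:2].astype(np.float32)); print(n,len(p),np.percentile(p,[2,98],axis=0).round(1).tolist(),r)
E
```

```text
pre t 13.9 tcp_s [  6.7 -92.3 185.2] F [ 0.8  0.5 -0.2] gap 85.4 q [ 1.18  0.45 -0.72  1.99  0.37  0.67  1.66]
chan 259 [[-13.5, -139.2, 112.3], [31.7, -51.9, 123.6]] ((8.570760726928711, -96.11112976074219), (47.06137466430664, 91.59788513183594), 0.554270327091217)
stone 285 [[70.4, -109.3, 99.8], [102.5, -35.9, 105.5]] ((86.21957397460938, -72.970458984375), (75.13345336914062, 25.967151641845703), 79.83505249023438)
block 167 [[-102.7, 51.2, 14.9], [-27.8, 94.4, 80.9]] ((-73.05026245117188, 62.525482177734375), (93.63641357421875, 65.99301147460938), 1.9281835556030273)
```

View pics/s7.png

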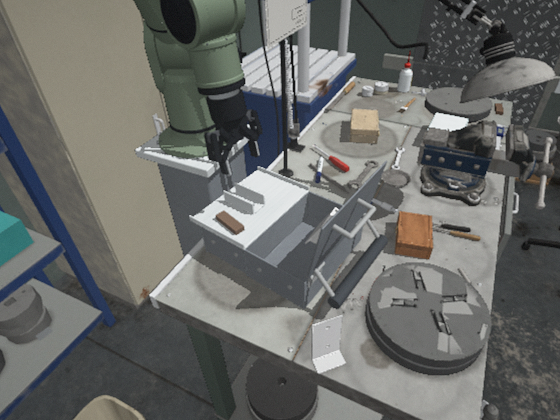

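The channel and stone are where they were. The block sits in the box between x = -103 and -28, below the mouth. Grip the channel across its walls.

```bash
python3 - <<'E'
from h import *
print(movel(s2w((6,-92,102)),max_speed=130,guard=8)); rep('down')
clamp(); rep('clamped')
snap('scene','s8.png'); snap('wrist','w8.png')
E
```

```text
False
down t 14.74 tcp_s [  5.7 -91.5 102.5] F [0.7 0.1 0.7] gap 85.3 q [ 1.08  0.57 -0.6   2.05  0.52  0.49  1.53]
clamped t 15.22 tcp_s [  6.3 -91.9 102.7] F [-4.6  1.5 12.1] gap 43.8 q [ 1.08  0.57 -0.6   2.05  0.52  0.49  1.53]
```

View pics/s8.png

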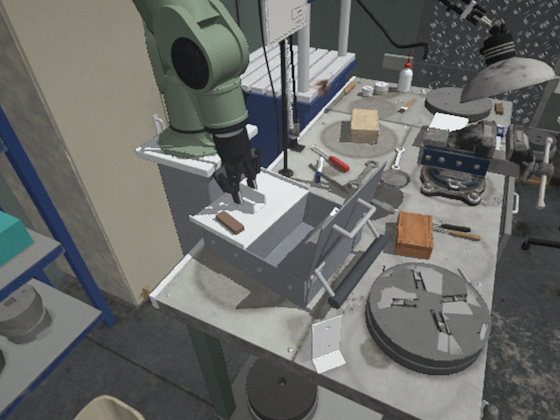

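View pics/w8.png

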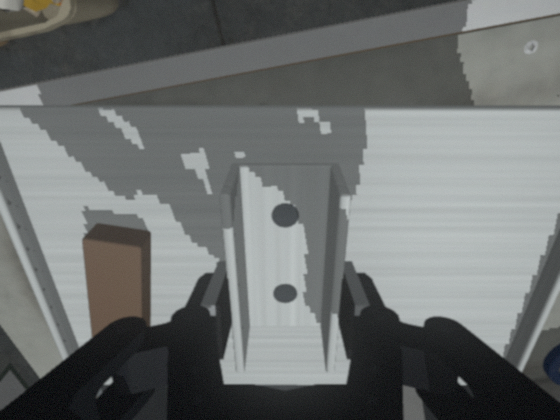

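The channel is gripped at a gap of 43.8 mm, and the stone is clear of the fingers. Slide it along the deck and out over the box.

```bash
python3 - <<'E'
from h import *
z=102.5
print(movel(s2w((6,-20,z)),max_speed=100,guard=30)); rep('a')
print(movel(s2w((28,62,z)),max_speed=100,guard=30)); rep('b')
snap('scene','s9.png')
E
```

```text
True
a t 15.53 tcp_s [  6.4 -91.4 102.7] F [-2.7  0.3 10.7] gap 43.7 q [ 1.07  0.57 -0.6   2.05  0.52  0.5   1.53]
True
b t 15.8 tcp_s [  6.5 -91.3 102.7] F [-3.5  1.4 10.9] gap 44.0 q [ 1.07  0.57 -0.59  2.05  0.52  0.5   1.53]
```

View pics/s9.png

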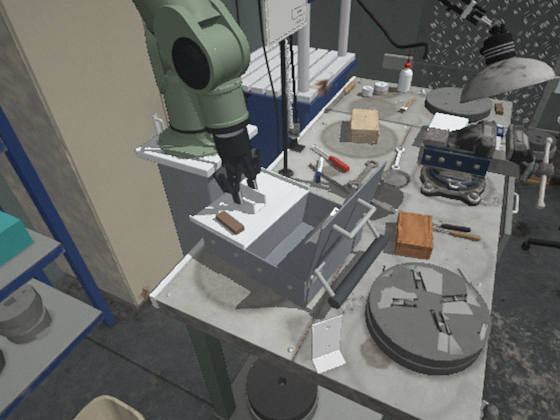

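The guard tripped at once: the closing fingers pressed the channel onto the deck with about 11 N. I'll ease up by about 1 mm to unload it, then slide.

```bash
python3 - <<'E'
from h import *
z=103.8
movel(s2w((6.5,-91.3,z)),max_speed=20); rep('up')
g=movel(s2w((6.5,-60,z)),max_speed=60,guard=45); rep('a'); print(g)
if not g:
    print(movel(s2w((6.5,-20,z)),max_speed=80,guard=45)); rep('a2')
    print(movel(s2w((28,62,z)),max_speed=80,guard=45)); rep('b')
snap('scene','s10.png')
E
```

```text
up t 16.1 tcp_s [  6.6 -91.3 103.9] F [-0.2 -0.8 -2.6] gap 43.5 q [ 1.08  0.57 -0.6   2.05  0.52  0.51  1.54]
a t 16.77 tcp_s [  6.4 -60.2 103.6] F [ 0.6  0.7 -0.9] gap 43.6 q [ 1.03  0.6  -0.59  1.98  0.52  0.54  1.52]
False
False
a2 t 17.43 tcp_s [  6.4 -20.4 103.6] F [-0.6  0.7 -0.9] gap 43.4 q [ 0.98  0.64 -0.58  1.89  0.52  0.59  1.5 ]
False
b t 18.63 tcp_s [ 28.   61.6 103.8] F [-0.5  0.1 -1.5] gap 43.5 q [ 0.92  0.75 -0.58  1.67  0.51  0.71  1.53]
```

View pics/s10.png

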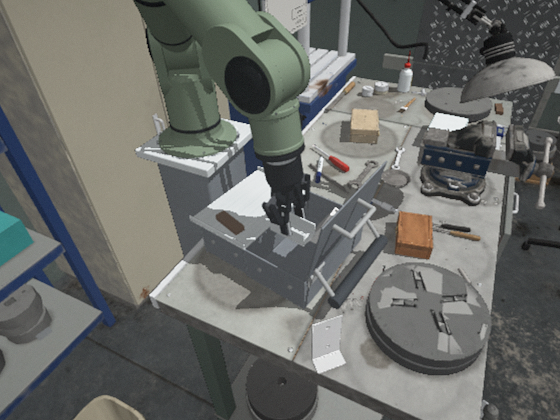

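The channel hangs at (300,228), fully past the edge. Release it and retreat upward.

```bash
python3 - <<'E'
from h import *
a=np.radians(10)
open_gripper(); wait(.2)
p=w2s(read_state()['eef_pos']); movel(s2w(p-90*tzs(a)),max_speed=200)
R=Rlean(a,'x')@np.diag([-1,-1,1])
movep(s2w((60,-130,300)),R); wait(.3); rep('away')
c=snap('top','t11.png'); snap('scene','s11.png')
for f in('top','scene'):
    c=load({'top':'t11.png','scene':'s11.png'}[f]); Q=w2s(cloud(c))
    b=lambda lo,hi,x0,x1,y0,y1:Q[(Q[...,2]>lo)&(Q[...,2]<hi)&(Q[...,0]>x0)&(Q[...,0]<x1)&(Q[...,1]>y0)&(Q[...,1]<y1)]
    for n,p in [('stone',b(99,108,55,118,-140,-20)),('inL',b(12,140,-119,-20,6,140)),('inR',b(12,140,-15,115,6,140))]:
        if len(p)>5: print(f,n,len(p),np.percentile(p,[2,98],axis=0).round(1).tolist(),cv2.minAreaRect(p[:,:2].astype(np.float32))[0])
E
```

```text
away t 21.12 tcp_s [  59.5 -129.4  299.5] F [0.2 0.4 0. ] gap 85.5 q [ 1.41  0.31 -0.81  1.84  0.18  0.93  1.95]
top stone 639 [[70.4, -109.9, 100.4], [101.0, -38.9, 106.2]] (85.78077697753906, -74.47642517089844)
top inL 1711 [[-100.4, 49.9, 14.5], [-30.9, 135.4, 90.4]] (-64.99159240722656, 92.91423034667969)
top inR 273 [[4.4, 12.4, 12.1], [49.0, 99.8, 39.9]] (49.41831588745117, 67.1963119506836)
scene stone 283 [[70.2, -109.0, 100.1], [102.6, -35.9, 105.8]] (85.41816711425781, -73.72039794921875)
scene inL 253 [[-118.4, 49.9, 14.3], [-28.1, 98.6, 91.3]] (-72.5308609008789, 53.04115676879883)
scene inR 564 [[4.6, 14.5, 12.5], [50.2, 101.3, 38.6]] (27.12985610961914, 56.91615295410156)
```

View pics/t11.png

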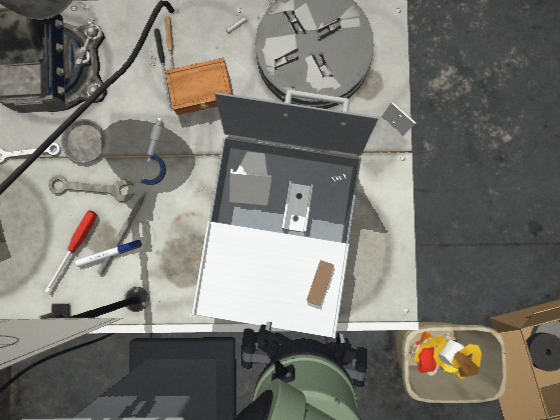

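View pics/s11.png

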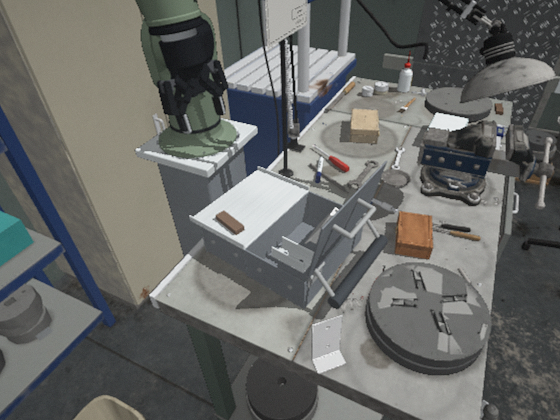

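```bash
python3 - <<'E'
from h import *
c=load('t11.png');Q=w2s(cloud(c))
for y in range(45,145,10):
    p=Q[(abs(Q[...,1]-y)<5)&(Q[...,0]>-95)&(Q[...,0]<-35)&(Q[...,2]<140)]; print(y,np.percentile(p[:,2],[5,50,95]).round(1),len(p))
c=load('s11.png');Q=w2s(cloud(c)); p=Q[(Q[...,0]>-110)&(Q[...,0]<110)&(Q[...,1]>150)&(Q[...,1]<200)&(Q[...,2]>130)&(Q[...,2]<235)]
v=np.linalg.svd((p-p.mean(0))[::3],full_matrices=False)[2]; print(len(p),p.mean(0).round(1),v.round(3))
E
```

```text
45 [ 2.8  5.4 14.7] 173
55 [11.6 22.2 33.8] 191
65 [29.5 40.4 51.3] 200
75 [46.8 58.  69.2] 210
85 [65.3 76.  86.9] 226
95 [81.4 86.8 91.9] 179
105 [78.2 81.8 85.5] 138
115 [ 4.9 75.4 80.2] 144
125 [ 3.1 69.7 74. ] 136
135 [ 3.6 64.4 68.8] 129
1240 [ 13.8 178.9 188.4] [[ 1.    -0.002 -0.014]
 [ 0.014  0.195  0.981]
 [-0.001  0.981 -0.195]]
```

All goal conditions look met. The lid is at about 1.77 rad, the block mid is near y = 92, z = 37, the channel lies flat on the floor and the stone hasn't moved. Hand in.

```bash
python3 -c "
from h import *
rep(); print(finish_job())"
```

```text
t 21.23 tcp_s [  59.7 -129.7  299.7] F [ 0.3 -0.1 -0.5] gap 85.1 q [ 1.41  0.31 -0.81  1.84  0.18  0.93  1.95]
the job is handed in; nothing more can be done
None
```

The job is handed in at about 21 s of the 51 s allowed, with both offcuts in the scrap box and the lid standing open. `finish_job` reported no verdict, so this rests on my own last camera checks.

**What I did:**
- **Lid:** I gripped the handle, swung it to about 0.75 rad and let go. It then fell open by itself while both offcuts were still on the deck.
- **Block:** I pushed it over the edge with closed fingers.
- **Channel:** I gripped it across its walls, slid it along the deck past the edge and let it drop.

**Last checks before handing in (stand frame):**

| Item | Measured |
|---|---|
| Lid | about 1.77 rad by plane fit, taken as resting at its 1.75 stop |
| Block | leaning in the box, mid point at about y = 92 mm, z = 37 mm |
| Channel | flat on the box floor, x 4 to 50 mm, y 12 to 101 mm |
| Oil stone | within about 1 mm of its start |
| Arm | clear of everything, tool force near zero |

**What went wrong:** the force guard stopped the first two tries at sliding the channel, because the closing fingers had pressed it onto the deck with about 11 N. I raised the tool about 1 mm, which took that load off, and the slide then went through.

**Not fully checked:** after that 1 mm rise the tool force showed roughly the channel's weight, so it may have hung just off the deck rather than slid. That is far below the 40 mm lift limit. I also did not measure the offcuts' speed at the end; the block's place in the box looked the same in top pictures about 9 s apart.

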